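Pack the sample transport carrier and lock it

ROBOT

A 6-joint arm with a two-finger parallel gripper is mounted at the origin on the work surface. World frame = base frame: x ahead of the robot, y to its left, z up, the work surface at z = 0. Lengths are in m, angles in rad, forces in N, time in s.
With the tool pointing down it reaches from about 0.375 to 0.9 m from the base axis. Payload 3.1 kg.
Tool frame: the origin (TCP) lies between the finger pads; the fingertips stand 19 mm ahead of it and the grasp point (between the pads) is the TCP; z points along the fingers, y is the direction in which the jaws open and shut (so a half turn about z gives the same grasp; the last joint's range is limited). The gripper opens to 87 mm and grips with 3 to 60 N. Pads are 19 mm wide; open, the fingers measure 117 mm over their backs; the gripper's body (75 mm by 190 mm) begins 51 mm behind the grasp point.
Start: joints at [1.159, 0.527, 1.433, -0, 1.181, -0.178], TCP at [0.144, 0.608, 0.242] pointing down, gripper open.
Joint ranges: [-3.08, 3.08], [-0.75, 2.2], [0.22, 2.44], [-1.43, 4.57], [0, 2.65], [-2.85, 2.85]. Speed limits (rad/s): [2.79, 2.79, 3.14, 3.14, 3.14, 3.14].

INTERFACE

Orientations are given as a unit quaternion [x, y, z, w].
In Python, from rig import robot gives the robot as it stands.
- The arm moves only by the tool apply_moves, never from a script. Its argument "series" is a list of rows, each a list of 7 numbers: the shift along the tool's x, y, z in cm, then the turn, a rotation vector about the tool's x, y, z in degrees, then the opening, from 0 (shut) to 1 (fully open). In form: [[dx, dy, dz, rx, ry, rz, grip], ...]. A call has 1 to 5 rows; each row is the pose to reach, as a shift and turn from the pose commanded when the call began, along the tool's axes at that moment; what a row does not reach only later rows make up. A row lasts 1/12 s, in which the tool goes at most 41.7 mm and 7.16 degrees, less where a joint would pass 70% of its speed; a pose out of reach is approached as far as the arm can. A call with a gripper value outside its range is refused whole. The fingers move at their own pace and stop on an object; "newtons" is the grip in N (left out, the last holds). Time passes only in rows, so rows that repeat a pose let the fingers close. It gives the time, the measured TCP pose, the force and the opening at its end, in the units of the state.
- robot.get_obs(): the state, without advancing time (a new reading comes with each control period).
- robot.camera(name): name is "scene" or "side" or "wrist"; returns the picture (384x512x3 uint8, red, green, blue); there is no depth.
- robot.camera_params(name): a dict with "mtx" (3x3 intrinsics, pixels), "D" ([k1, k2, p1, p2, k3] as OpenCV has them; the pictures are not rectified), "origin" and "rotation" of the camera in the world. Camera axes: x right, y down, z forward; pixel columns grow to the right and rows downward; lengths in m; the calibration is good to about 2 mm. A picture is of the moment at which its call begins: read the wrist's pose just before it. camera_params takes no time and is no camera call; for the wrist camera it gives the pose at the moment of the call.
- robot.hand_in(): hands the job in, once; it reports no verdict.
The state is a dict: "time": time; "q": joint angles; "joint_velocities": joint speeds; "joint_torque": joint torques, N m; "position": TCP position; "tool_rot": TCP orientation; "ft_force": force on the tool from outside, world axes, zero at the start; "moment": the same for the moment, N m; "grip_width": finger opening in m.
Only numpy, scipy, OpenCV 4.12 (cv2) and the standard library are available. Lean on these libraries where they do the work, as an engineer would, in place of code of your own. Each camera call takes 0.05 s, during which the arm holds its last target. There are 200 camera calls.

TASK

Pack the white transport carrier: take the blue-capped sample tube and the yellow slide box out of the slanted green rack and lower each, without dropping it, all the way down into the carrier's well of its own shape. When both are fully home, turn the steel hold-down bar across over their heads as far as it goes. Leave the red-capped tube in the rack and do not disturb the pen and the jar.

Things in the scene. Friction and masses are not known exactly. Their poses are not given: they have to be found in the camera images.
- tube: Sample tube, white, body 30 mm in diameter, 115 mm long in all; its top 23 mm is a ribbed blue cap 36 mm in diameter (grip here). Foot bevelled over the lowest 7 mm. About 70 g. Origin at the centre of its underside, z along the tube to the cap. Starts in one of the rack's pockets, leaning 30 degrees from vertical.
- slide_box: Slide box, yellow, body 30 mm along its x by 22 mm along its y, 115 mm long in all; its top 23 mm is an orange lid 34 mm (x) by 26 mm (y) (grip here, across y). Foot bevelled over the lowest 7 mm. About 80 g. Origin at the centre of its underside, z along the box to the lid. Fits the slot either way round. Starts in a rack pocket like the tube.
- red_tube: A tube just like the sample tube but with a red cap, in a third pocket of the rack: leave it there. Origin and axes as for the tube.
- rack: Green slanted rack, fixed, 225 mm long (y). Three loose pockets 72 mm apart along y, the middle one at y = 0; any item may be in any. Items lean 30 degrees from z towards the rack's -x (roughly to the robot's right), underside centre at x = 0, 32 mm above the bench; draw them out along that lean, 75 mm to be clear. Walls reach 70 mm up the item: heads are free all round. Origin on the bench.
- carrier: White carrier, fixed, 90 mm (x) by 230 mm (y), 70 mm high. Round well at y = +75 mm, rectangular slot at y = -75 mm, both vertical, 60 mm deep, with 1.5 mm of play on each side. A central steel post, radius 10 mm, carries the hold-down bar. An item fully home stands 55 mm out of the block, its top 125 mm above the bench. Origin on the bench under its centre.
- round_well (a point): Centre of the floor of the round well (33 mm in diameter), 10 mm above the bench; the mouth is 60 mm above this point. Axes as the carrier's.
- slot_well (a point): Centre of the floor of the rectangular slot (25 mm along the carrier's x, 33 mm along its y), 10 mm above the bench; the mouth is 60 mm above this point. Axes as the carrier's.
- bar_pivot (a point): Point on the vertical axis of the hold-down bar, at the mid-height of the bar, 143 mm above the bench. Axes as the carrier's.
- hold_bar (a joint): Angle (rad) of the steel hold-down bar with red ends: 180 mm long, 16 mm wide, 18 mm high (134 to 152 mm above the bench), pivoting about its middle. 0: along the carrier's x, clear of both wells. Grows counterclockwise seen from above to the stop at 1.57: along the carrier's y, 9 mm above the heads. Starts within 0.25 of 0; slight friction, stays where left.
- pen: Marker pen, white and black, 130 mm long, 17 mm high, lying between rack and carrier. Not to be disturbed. Origin under its middle, x along the pen.
- jar: White jar, 44 mm in diameter, 65 mm high, between rack and carrier. Not to be disturbed. Origin under its centre.
Things that resemble listed ones, but are neither listed nor needed, are in the scene too. Leave any turquoise look-alike of the tube alone. Of the things shaped like the slide_box, the yellow one is meant.

How it is judged:
On the way, in this order (a step that is already met when the one before it is completed fails the run):
1. tube and slide box are both fully home in their wells, while the bar is still parked (under 0.6 rad) (z of tube in the frame of round_well between -0.004 and 0.004 m and horizontal distance between tube and round_well below 0.004 m and angle between each of tube, slide_box's own z axis and vertical below 0.07 rad and z of slide_box in the frame of slot_well between -0.004 and 0.004 m and horizontal distance between slide_box and slot_well below 0.004 m and value of joint hold_bar below 0.6 rad), for 0.2 s.
2. the bar is turned across over both heads (beyond 1.4 rad) (value of joint hold_bar above 1.4 rad), for 0.2 s.
At the end, for the whole second after the job is handed in: Tube in the round well and slide box in the slot, each at rest, upright within 4 degrees, its underside within 4 mm of the centre of the well floor, sideways and in height; hold-down bar beyond 1.4 rad; red-capped tube within 30 mm of where it started (z of tube in the frame of round_well between -0.004 and 0.004 m and horizontal distance between tube and round_well below 0.004 m and angle between each of tube, slide_box's own z axis and vertical below 0.07 rad and z of slide_box in the frame of slot_well between -0.004 and 0.004 m and horizontal distance between slide_box and slot_well below 0.004 m and value of joint hold_bar above 1.4 rad and linear speed of each of tube, slide_box below 0.02 m/s and distance of red_tube from where it was at the start of the episode below 0.03 m); the robot touches nothing.
It fails at once if the tube or the slide box is dropped into its well (faster than 0.6 m/s) ((horizontal distance between tube and round_well below 0.01 m and z of tube in the frame of round_well between 0.002 and 0.07 m and linear speed of tube above 0.6 m/s) or (horizontal distance between slide_box and slot_well below 0.01 m and z of slide_box in the frame of slot_well between 0.002 and 0.07 m and linear speed of slide_box above 0.6 m/s)).
It fails at once if the red-capped tube is moved by more than 30 mm (distance of red_tube from where it was at the start of the episode above 0.03 m).
It fails at once if the pen or the jar is moved by more than 30 mm (distance of any of pen, jar from where it was at the start of the episode above 0.03 m).
It also fails if it takes over 72 s, if anything falls off the work surface, if the arm or the gripper's body presses on something with over 40 N, if the wrist force passes 120 N, or if a joint passes its speed limit or range.

## Working session

There is one attempt and no reset: what is moved stays moved. The work goes in short steps, Python scripts to look and compute and a tool call to move; the robot and the scene stay as the last step left them, time stands still between calls to the robot, and variables do not carry over. Pictures are saved under pics/ and viewed, about 8 in all and at most 12, crops included, and the job is handed in when it is done.

Besides the shell and the picture viewer there is one more tool, called as name([rows], argument=value, ...), one row to a line, values as JSON. apply_moves: Moves the arm, as the interface text tells. Its arguments: {"type":"object","properties":{"series":{"type":"array"},"newtons":{"type":"number"}},"required":["series"]}

```bash
mkdir -p pics; ls; python3 - <<'E'
from rig import robot
import cv2,numpy as np
o=robot.get_obs();print({k:np.round(v,3) for k,v in o.items()})
ims=[]
for n in("scene","side"):
    p=robot.camera_params(n);print(n,np.round(p["mtx"],1).tolist(),p["D"],np.round(p["origin"],3),np.round(p["rotation"],3).tolist())
    im=robot.camera(n)[:,:,::-1];cv2.imwrite(f"pics/{n}0.png",im);ims.append(im)
cv2.imwrite("pics/both0.png",cv2.resize(np.vstack(ims),None,fx=.78,fy=.78))
E
```

```text
pics
{'time': np.float64(0.0), 'q': array([ 1.16 ,  0.528,  1.434,  0.   ,  1.181, -0.178]), 'joint_velocities': array([-0.   , -0.001,  0.001, -0.   ,  0.   ,  0.002]), 'joint_torque': array([-1.0000e-03, -4.4004e+01, -1.7659e+01,  6.3000e-02,  5.8000e-02,
       -0.0000e+00]), 'position': array([0.144, 0.608, 0.241]), 'tool_rot': array([ 0.116,  0.993, -0.001, -0.   ]), 'ft_force': array([-0.679,  0.15 ,  0.546]), 'moment': array([ 0.016, -0.054, -0.024]), 'grip_width': np.float64(0.087)}
scene [[463.9, 0.0, 251.7], [0.0, 463.9, 189.1], [0.0, 0.0, 1.0]] [0.00832396 0.         0.         0.         0.        ] [1.031 0.109 1.06 ] [0.636, 0.719, -0.205, -0.192]
side [[458.1, 0.0, 253.5], [0.0, 458.1, 185.1], [0.0, 0.0, 1.0]] [0.05934151 0.         0.         0.         0.        ] [ 0.081 -1.032  0.802] [0.857, -0.142, 0.085, -0.487]
```

View pics/scene0.png

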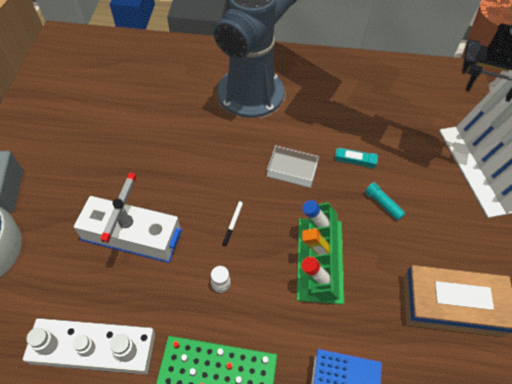

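View pics/side0.png

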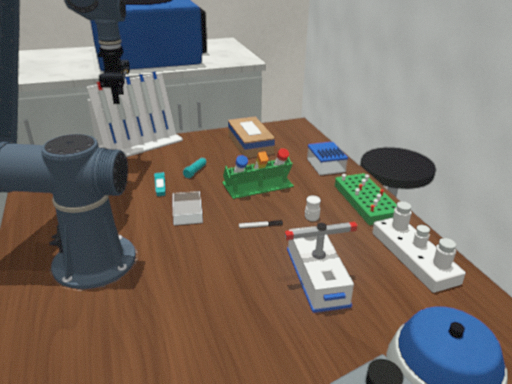

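Candidates: blue-capped tube (312,208), turquoise lying tube (384,200) as its decoy, red cap (311,266). Yellow/orange box (315,240), turquoise lying box (357,157) as its decoy. I choose the two in the rack at (312,208) and (315,240). The carrier is at (128,228) with the bar's red ends at (132,176) and (106,237). The pen is at (233,223) and the jar at (220,278).

```bash
cat > h.py <<'E'
import cv2,numpy as np
from rig import robot
from scipy.spatial.transform import Rotation as R
def P(n):
    p=robot.camera_params(n); r=np.array(p["rotation"],float)
    return np.array(p["mtx"],float),np.array(p["D"],float),np.array(p["origin"],float),(R.from_quat(r) if r.size==4 else R.from_matrix(r))
def ray(p,uv):
    u=cv2.undistortPoints(np.array(uv,float).reshape(-1,1,2),p[0],p[1])[:,0]
    d=p[3].apply(np.c_[u,np.ones(len(u))]); return p[2],d/np.linalg.norm(d,axis=1)[:,None]
def plane(p,uv,z):
    o,d=ray(p,uv); return o+d*((z-o[2])/d[:,2])[:,None]
def tri(pa,ua,pb,ub):
    A=np.zeros((3,3));b=np.zeros(3)
    for p,u in((pa,ua),(pb,ub)):
        o,d=ray(p,u);M=np.eye(3)-np.outer(d[0],d[0]);A+=M;b+=M@o
    x=np.linalg.solve(A,b);o,d=ray(pa,ua);return x,2*np.linalg.norm(np.cross(x-o,d[0]))
def proj(p,X):
    Ri=p[3].inv();return cv2.projectPoints(np.array(X,float).reshape(-1,1,3),Ri.as_rotvec(),-Ri.apply(p[2]),p[0],p[1])[0][:,0]
HUE={'blue':((105,120,60),(125,255,255)),'orange':((8,150,120),(24,255,255)),'red':((0,170,110),(5,255,255)),'yellow':((24,120,80),(34,255,255)),'green':((50,120,50),(80,255,255))}
def blobs(im,c,roi,amin=15):
    hsv=cv2.cvtColor(im,cv2.COLOR_BGR2HSV);m=cv2.inRange(hsv,*HUE[c])
    if c=='red': m|=cv2.inRange(hsv,(175,170,110),(180,255,255))
    x0,y0,x1,y1=roi;k=np.zeros_like(m);k[y0:y1,x0:x1]=255;m&=k
    n,l,s,ce=cv2.connectedComponentsWithStats(m)
    return sorted([(int(s[i,4]),ce[i].round(2).tolist(),s[i,:4].tolist()) for i in range(1,n) if s[i,4]>=amin],reverse=True),m
E
python3 - <<'E'
from h import *
S,D=P("scene"),P("side");a=cv2.imread("pics/scene0.png");b=cv2.imread("pics/side0.png")
H={}
for c in('blue','orange','red'):
    ba=blobs(a,c,(290,190,350,300))[0];bb=blobs(b,c,(215,140,300,200))[0]
    print(c,ba[:3],bb[:3]);H[c],e=tri(S,ba[0][1],D,bb[0][1]);print(H[c].round(4),round(e,4))
ra=blobs(a,'red',(80,160,150,250))[0];rb=blobs(b,'red',(270,210,370,245))[0];print(ra,rb)
for q in ra[:2]: print(plane(S,q[1],.145).round(4))
for q in rb[:2]: print(plane(D,q[1],.145).round(4))
print('carrier top corners', plane(S,[[86,197],[180,215],[172,250],[76,231],[126,222],[97,213]],.07).round(3).tolist())
print('jar',plane(S,[[220,274]],.065).round(3),'pen',plane(S,[[240,203],[226,244]],.01).round(3).tolist())
cv2.imwrite("pics/z0.png",np.hstack([cv2.resize(a[160:280,60:210],None,fx=3,fy=3,interpolation=2),cv2.resize(a[190:310,285:360],None,fx=3,fy=3,interpolation=2)]))
E
```

```text
blue [(206, [310.73, 208.27], [303, 201, 17, 16])] [(106, [255.92, 144.11], [239, 140, 35, 9]), (103, [241.45, 160.92], [236, 156, 12, 11])]
[0.5122 0.1884 0.1846] 0.0092
orange [(219, [310.88, 235.03], [302, 228, 19, 15])] [(136, [262.01, 157.92], [257, 151, 12, 16])]
[0.5414 0.2001 0.1234] 0.001
red [(230, [310.24, 265.53], [302, 257, 18, 18])] [(98, [282.9, 153.53], [278, 148, 11, 12])]
[0.6158 0.2026 0.1258] 0.0008
[(59, [105.05, 236.8], [101, 233, 9, 9]), (46, [131.59, 175.48], [127, 172, 9, 9])] [(26, [288.46, 233.0], [285, 231, 8, 5]), (25, [353.28, 224.12], [351, 222, 6, 6])]
[[ 0.6126 -0.2486  0.145 ]]
[[ 0.4474 -0.2327  0.145 ]]
[[ 0.4537 -0.2263  0.145 ]]
[[ 0.619  -0.2426  0.145 ]]
carrier top corners [[0.477, -0.356, 0.07], [0.498, -0.115, 0.07], [0.592, -0.114, 0.07], [0.572, -0.35, 0.07], [0.533, -0.239, 0.07], [0.518, -0.316, 0.07]]
jar [[0.635 0.005 0.065]] pen [[0.411, 0.021, 0.01], [0.533, 0.002, 0.01]]
```

View pics/z0.png

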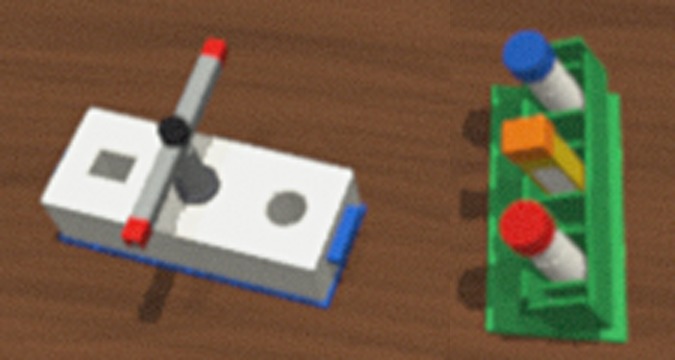

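```bash
cat >> h.py <<'E'
def plan(targets,cur=None,step=.19,ang=33):
    """print tool-frame shift (cm) and turn (deg) per call, from the present pose through (pos,Rot) targets"""
    if cur is None:
        o=robot.get_obs();cur=(np.array(o["position"]),R.from_quat(o["tool_rot"]))
    for t in targets:
        rv=(cur[1].inv()*t[1]).as_rotvec();d=t[0]-cur[0]
        n=int(max(1,np.ceil(np.linalg.norm(d)/step),np.ceil(np.degrees(np.linalg.norm(rv))/ang)))
        p0,R0=cur
        for i in range(1,n+1):
            nx=(p0+d*i/n,R0*R.from_rotvec(rv*i/n))
            print('call',cur[1].inv().apply(nx[0]-cur[0]).__mul__(100).round(2),np.degrees((cur[1].inv()*nx[1]).as_rotvec()).round(1),'->',nx[0].round(4))
            cur=nx
    return cur
def tool(zax,yax):
    z=np.array(zax,float);z/=np.linalg.norm(z);y=np.array(yax,float);y-=z*(y@z);y/=np.linalg.norm(y)
    return R.from_matrix(np.c_[np.cross(y,z),y,z])
E
python3 - <<'E'
from h import *
S,D=P("scene"),P("side")
for n,u,v in(('blue',[310.73,208.27],[241.45,160.92]),('orange',[310.88,235.03],[262.01,157.92]),('red',[310.24,265.53],[282.9,153.53])):
    x,e=tri(S,u,D,v);print(n,x.round(4),round(e,4))
print('wells',plane(S,[[97.7,215],[155.7,229.3]],.07).round(4).tolist())
o=robot.get_obs();W=P("wrist");T=R.from_quat(o["tool_rot"])
print('cam in tool',T.inv().apply(W[2]-o["position"]).round(4),(T.inv()*W[3]).as_matrix().round(3).tolist(),W[0].round(1).tolist(),W[1])
Rt=tool([0,0,-1],[1,0,0])
plan([(np.array([.5,.2,.36]),Rt)])
E
```

```text
blue [0.4716 0.1966 0.1251] 0.0008
orange [0.5414 0.2001 0.1234] 0.001
red [0.6158 0.2026 0.1258] 0.0008
wells [[0.5232, -0.3124, 0.07], [0.544, -0.1642, 0.07]]
cam in tool [ 0.0845  0.0006 -0.1428] [[-0.001, -0.953, -0.304], [1.0, -0.001, 0.0], [-0.001, -0.304, 0.953]] [[266.3, 0.0, 252.7], [0.0, 266.3, 191.4], [0.0, 0.0, 1.0]] [-0.01092151  0.          0.          0.          0.        ]
call [-14.68 -10.49  -3.96] [-0.   0.  25.6] -> [0.2626 0.4717 0.2804]
call [-17.77  -3.13  -3.97] [-0.   0.  25.6] -> [0.3813 0.3359 0.3202]
call [-17.38   4.85  -3.98] [-0.   0.  25.6] -> [0.5  0.2  0.36]
```

```bash
python3 - <<'E'
from h import *
plan([(np.array([.541,.14,.23]),tool([0,.5,-.866],[1,-.03,0]))])
E
```

```text
call [-12.36  -9.08   0.28] [-5.   6.4 19.1] -> [0.2432 0.4907 0.238 ]
call [-14.55  -4.49  -1.84] [-5.   6.4 19.1] -> [0.3425 0.3738 0.2353]
call [-14.87   0.7   -3.68] [-5.   6.4 19.1] -> [0.4417 0.2569 0.2327]
call [-13.29   5.81  -4.99] [-5.   6.4 19.1] -> [0.541 0.14  0.23 ]
```

apply_moves([
  [-12.4,-9.1,0.3,-5,6.4,19.1,1],
  [-12.4,-9.1,0.3,-5,6.4,19.1,1],
  [-12.4,-9.1,0.3,-5,6.4,19.1,1],
  [-12.4,-9.1,0.3,-5,6.4,19.1,1],
  [-12.4,-9.1,0.3,-5,6.4,19.1,1],
])

```text
time: 0.52
position: [0.2466, 0.4867, 0.2378]
tool_rot: [0.282, 0.957, 0.048, -0.05]
ft_force: [-0.4, -1.0, 0.7]
grip_width: 0.0871
```

apply_moves([
  [-14.5,-4.5,-1.8,-5,6.4,19.1,1],
  [-14.5,-4.5,-1.8,-5,6.4,19.1,1],
  [-14.5,-4.5,-1.8,-5,6.4,19.1,1],
  [-14.5,-4.5,-1.8,-5,6.4,19.1,1],
  [-14.5,-4.5,-1.8,-5,6.4,19.1,1],
])

```text
time: 0.93
position: [0.3463, 0.3716, 0.2351]
tool_rot: [0.435, 0.89, 0.098, -0.097]
ft_force: [-0.0, 0.2, -0.1]
grip_width: 0.0869
```

apply_moves([
  [-14.9,0.7,-3.7,-5,6.4,19.1,1],
  [-14.9,0.7,-3.7,-5,6.4,19.1,1],
  [-14.9,0.7,-3.7,-5,6.4,19.1,1],
  [-14.9,0.7,-3.7,-5,6.4,19.1,1],
  [-14.9,0.7,-3.7,-5,6.4,19.1,1],
])

```text
time: 1.35
position: [0.4469, 0.2542, 0.2326]
tool_rot: [0.574, 0.794, 0.143, -0.141]
ft_force: [0.6, 0.1, 0.1]
grip_width: 0.087
```

apply_moves([
  [-13.3,5.8,-5,-5,6.4,19.1,1],
  [-13.3,5.8,-5,-5,6.4,19.1,1],
  [-13.3,5.8,-5,-5,6.4,19.1,1],
  [-13.3,5.8,-5,-5,6.4,19.1,1],
  [-13.3,5.8,-5,-5,6.4,19.1,1],
])

```text
time: 1.77
position: [0.5458, 0.1363, 0.2299]
tool_rot: [0.694, 0.672, 0.184, -0.182]
ft_force: [0.7, -0.2, -0.4]
grip_width: 0.0868
```

```bash
python3 - <<'E'
from h import *
o=robot.get_obs();print(o["position"].round(4) if hasattr(o["position"],'round') else o["position"],o["tool_rot"])
W=P("wrist");im=robot.camera("wrist")[:,:,::-1].copy();cv2.imwrite("pics/w1.png",im)
import pickle;pickle.dump((W[0],W[1],W[2],W[3].as_quat()),open("w1.pkl","wb"))
print(P("wrist")[2]-W[2])
for c in('blue','orange','red','yellow'): print(c,blobs(im,c,(0,0,512,384),60)[0][:3])
E
```

```text
[0.5458 0.1363 0.2299] [ 0.69416147  0.67190061  0.1836778  -0.18152655]
[-2.29472665e-03  2.08024792e-03  7.75282743e-05]
blue [(3189, [455.84, 140.71], [412, 80, 89, 94]), (1076, [179.92, 193.66], [162, 175, 38, 38])]
orange [(67412, [239.23, 113.9], [0, 0, 512, 263]), (5562, [342.16, 311.98], [225, 288, 269, 38]), (1296, [175.21, 308.36], [149, 288, 50, 38])]
red [(1069, [317.17, 183.65], [298, 165, 39, 38])]
yellow [(222, [246.89, 164.95], [237, 159, 22, 13])]
```

View pics/w1.png

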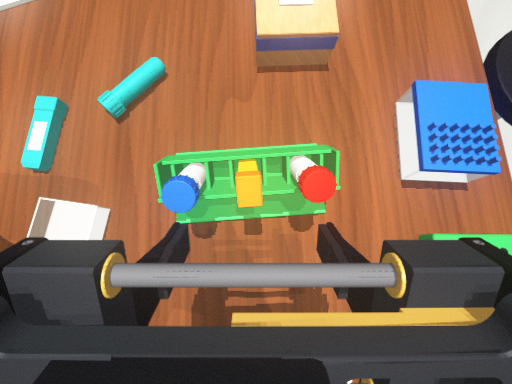

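```bash
python3 - <<'E'
from h import *
import pickle
a=pickle.load(open("w1.pkl","rb"));W=(a[0],a[1],a[2],R.from_quat(a[3]))
im=cv2.imread("pics/w1.png")
hsv=cv2.cvtColor(im,cv2.COLOR_BGR2HSV);print('orange px',hsv[190,240:262:4].tolist(),hsv[168,240:258:4].tolist())
m=cv2.inRange(hsv,(13,235,200),(22,255,255));m[:, :230]=0;m[:,268:]=0;m[:155]=0;m[212:]=0
print('orange',cv2.minAreaRect(cv2.findNonZero(m)),cv2.countNonZero(m))
c={}
for n,u in(('blue',[180.4,193.8]),('red',[317.4,183.8]),('orange',[249.8,194])):
    c[n]=plane(W,[u],.130)[0];print(n,c[n].round(4))
d=c['blue']-c['red'];print('len',np.linalg.norm(d),'rack y dir deg',np.degrees(np.arctan2(d[1],d[0])))
t=im[150:225,150:350];cv2.imwrite("pics/w1z.png",cv2.resize(t,None,fx=4,fy=4,interpolation=2))
E
```

```text
orange px [[24, 190, 255], [23, 191, 255], [23, 192, 255], [23, 191, 255], [23, 192, 255], [22, 198, 255]] [[28, 192, 252], [28, 195, 251], [28, 194, 252], [28, 197, 252], [28, 196, 252]]Traceback (most recent call last):
  File "<stdin>", line 7, in <module>
cv2.error: OpenCV(4.12.0) /io/opencv/modules/imgproc/src/convhull.cpp:143: error: (-215:Assertion failed) total >= 0 && (depth == CV_32F || depth == CV_32S) in function 'convexHull'
```

```bash
python3 - <<'E'
from h import *
import pickle
a=pickle.load(open("w1.pkl","rb"));W=(a[0],a[1],a[2],R.from_quat(a[3]))
im=cv2.imread("pics/w1.png")
hsv=cv2.cvtColor(im,cv2.COLOR_BGR2HSV)
m=cv2.inRange(hsv,(15,150,200),(25,255,255));m[:, :225]=0;m[:,272:]=0;m[:155]=0;m[212:]=0
print('orange',cv2.minAreaRect(cv2.findNonZero(m)),cv2.boundingRect(m),cv2.countNonZero(m))
c={}
for n,u in(('blue',[180.4,193.8]),('red',[317.4,183.8]),('orange',[249.8,194])):
    c[n]=plane(W,[u],.130)[0];print(n,c[n].round(4))
d=c['blue']-c['red'];print('len',np.linalg.norm(d),'rack y dir deg',np.degrees(np.arctan2(d[1],d[0])))
t=im[150:225,150:350];cv2.imwrite("pics/w1z.png",cv2.resize(t,None,fx=4,fy=4,interpolation=2))
E
```

```text
orange ((248.09429931640625, 183.03688049316406), (47.169124603271484, 25.71215057373047), 84.80557250976562) (235, 159, 28, 49) 937
blue [0.473  0.1961 0.13  ]
red [0.6135 0.2019 0.13  ]
orange [0.5438 0.1936 0.13  ]
len 0.14057994686218206 rack y dir deg -177.62357939856022
```

View pics/w1z.png

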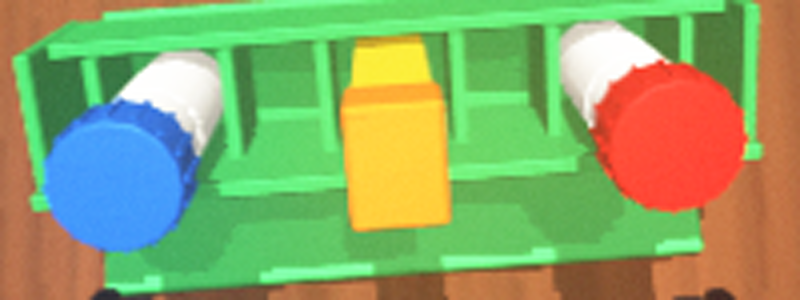

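```bash
cat >> h.py <<'E'
RY=np.radians(-177.6)
ry=np.array([np.cos(RY),np.sin(RY),0]);rx=np.array([ry[1],-ry[0],0]);AX=-.5*rx+np.array([0,0,np.cos(np.pi/6)])
RG=tool(-AX,-ry)
E
python3 - <<'E'
from h import *
import pickle
a=pickle.load(open("w1.pkl","rb"));W=(a[0],a[1],a[2],R.from_quat(a[3]))
S,D=P("scene"),P("side")
for n,u,s,d in(('blue',[178.7,195],[310.73,208.27],[241.45,160.92]),('orange',[249.3,191],[310.88,235.03],[262.01,157.92]),('red',[319,185],[310.24,265.53],[282.9,153.53])):
    t=plane(W,[u],.1316)[0];print(n,'top',t.round(4),'grasp',(t-.011*AX).round(4),'tri',tri(S,s,D,d)[0].round(4))
    if n=='blue': g=t-.011*AX
print(rx,AX)
g[:]=[.4720,.1992,.1221]
plan([(g+.06*AX,RG),(g,RG)])
E
```

```text
blue top [0.4718 0.1946 0.1316] grasp [0.4715 0.2001 0.1221] tri [0.4716 0.1966 0.1251]
orange top [0.5434 0.1964 0.1316] grasp [0.5432 0.2018 0.1221] tri [0.5414 0.2001 0.1234]
red top [0.6146 0.2003 0.1316] grasp [0.6144 0.2057 0.1221] tri [0.6158 0.2026 0.1258]
[-0.04187565  0.99912283  0.        ] [ 0.02093783 -0.49956142  0.8660254 ]
call [-0.36 -7.    6.32] [ 1.6 -0.1 -3.7] -> [0.4733 0.1692 0.1741]
call [-0.  0.  6.] [-0. -0.  0.] -> [0.472  0.1992 0.1221]
```

apply_moves([
  [-0.35,-7,6.3,1.6,-0.1,-3.7,0.65],
  [-0.35,-7,6.3,1.6,-0.1,-3.7,0.65],
  [-0.35,-7,6.3,1.6,-0.1,-3.7,0.65],
  [-0.35,-7,6.3,1.6,-0.1,-3.7,0.65],
  [-0.35,-7,6.3,1.6,-0.1,-3.7,0.65],
], newtons=25)

```text
time: 2.23
position: [0.4703, 0.1717, 0.175]
tool_rot: [0.667, 0.698, 0.178, -0.188]
ft_force: [0.2, -0.7, -0.0]
grip_width: 0.0621
```

apply_moves([
  [0,0,2,0,0,0,0.65],
  [0,0,4,0,0,0,0.65],
  [0,0,6,0,0,0,0.65],
  [0,0,6,0,0,0,0.65],
])

```text
time: 2.57
position: [0.4701, 0.2012, 0.1217]
tool_rot: [0.668, 0.698, 0.178, -0.188]
ft_force: [0.2, 0.0, -0.1]
grip_width: 0.0568
```

```bash
python3 - <<'E'
from h import *
o=robot.get_obs();print({k:np.round(o[k],4) for k in("time","position","tool_rot","ft_force","grip_width")},RG.as_quat())
plan([(np.array([.4720,.1992,.1221]),RG)])
E
```

```text
{'time': np.float64(2.5667), 'position': array([0.4701, 0.2012, 0.1217]), 'tool_rot': array([ 0.6676,  0.6981,  0.1779, -0.1879]), 'ft_force': array([ 0.1919,  0.0431, -0.1093]), 'grip_width': np.float64(0.0568)} [ 0.66855897  0.69716684  0.17913984 -0.18680529]
call [-0.16  0.18 -0.14] [-0.2  0.   0.1] -> [0.472  0.1992 0.1221]
```

apply_moves([
  [-0.15,0.15,-0.1,0,0,0,0.65],
  [-0.15,0.15,-0.1,0,0,0,0.3],
  [-0.15,0.15,-0.1,0,0,0,0.3],
  [-0.15,0.15,-0.1,0,0,0,0.3],
  [-0.15,0.15,-0.1,0,0,0,0.3],
], newtons=25)

```text
time: 2.98
position: [0.4717, 0.1978, 0.1236]
tool_rot: [0.668, 0.698, 0.179, -0.187]
ft_force: [0.8, 0.6, -0.5]
grip_width: 0.0375
```

apply_moves([
  [0,0,0,0,0,0,0.3],
  [0,0,0,0,0,0,0.3],
  [0,0,-1,0,0,0,0.3],
  [0,0,-2,0,0,0,0.3],
])

```text
time: 3.32
position: [0.4708, 0.188, 0.1404]
tool_rot: [0.668, 0.698, 0.178, -0.188]
ft_force: [0.8, 0.2, -0.9]
grip_width: 0.0354
```

```bash
python3 - <<'E'
from h import *
o=robot.get_obs();print({k:np.round(o[k],4) for k in("time","position","tool_rot","ft_force","grip_width")})
E
```

```text
{'time': np.float64(3.3167), 'position': array([0.4708, 0.188 , 0.1404]), 'tool_rot': array([ 0.6681,  0.6976,  0.1775, -0.1882]), 'ft_force': array([ 0.8314,  0.2361, -0.8894]), 'grip_width': np.float64(0.0354)}
```

```bash
cat >> h.py <<'E'
def RC(yaw): return tool([0,0,-1],[np.cos(yaw),np.sin(yaw),0])
E
python3 - <<'E'
from h import *
o=robot.get_obs();p=np.array([.4709,.1877,.1397])
c=plan([(p+.08*AX,RG)],(p,RG))
plan([(np.array([.55,-.06,.32]),RC(np.radians(-6)))],c)
E
```

```text
call [-0. -0. -8.] [0. 0. 0.] -> [0.4726 0.1477 0.209 ]
call [ -6.35   3.43 -10.08] [ -1.1 -15.    4.1] -> [0.5113 0.0439 0.2645]
call [-8.46  4.14 -8.06] [ -1.1 -15.    4.1] -> [ 0.55 -0.06  0.32]
```

apply_moves([
  [0,0,-2,0,0,0,0.3],
  [0,0,-4,0,0,0,0.3],
  [0,0,-6,0,0,0,0.3],
  [0,0,-8,0,0,0,0.3],
  [0,0,-8,0,0,0,0.3],
])

```text
time: 3.73
position: [0.4756, 0.1463, 0.2125]
tool_rot: [0.668, 0.698, 0.18, -0.184]
ft_force: [1.2, -0.2, -0.7]
grip_width: 0.0354
```

apply_moves([
  [-1.25,0.7,-2,-0.2,-3,0.8,0.3],
  [-2.5,1.4,-4,-0.4,-6,1.6,0.3],
  [-3.8,2,-6,-0.6,-9,2.5,0.3],
  [-5.1,2.7,-8,-0.9,-12,3.3,0.3],
  [-6.4,3.4,-10.1,-1.1,-15,4.1,0.3],
])

```text
time: 4.15
position: [0.5115, 0.0432, 0.265]
tool_rot: [0.712, 0.69, 0.088, -0.094]
ft_force: [0.0, 0.5, -0.7]
grip_width: 0.0354
```

apply_moves([
  [-1.7,0.8,-1.6,-0.2,-3,0.8,0.3],
  [-3.4,1.7,-3.2,-0.4,-6,1.6,0.3],
  [-5,2.5,-4.8,-0.6,-9,2.5,0.3],
  [-6.7,3.3,-6.4,-0.9,-12,3.3,0.3],
  [-8.5,4.1,-8.1,-1.1,-15,4.1,0.3],
])

```text
time: 4.57
position: [0.5501, -0.0607, 0.3206]
tool_rot: [0.743, 0.67, -0.002, -0.0]
ft_force: [0.3, -0.1, -1.8]
grip_width: 0.035
```

apply_moves([
  [0,0,0,0,0,0,0.3],
  [0,0,0,0,0,0,0.3],
  [0,0,0,0,0,0,0.3],
])

```text
time: 4.82
position: [0.5493, -0.0592, 0.3195]
tool_rot: [0.742, 0.67, -0.002, -0.002]
ft_force: [0.2, -0.6, -0.2]
grip_width: 0.0354
```

```bash
cat >> h.py <<'E'
import pickle
def snap(n):
    o=robot.get_obs();W=P("wrist");im=robot.camera("wrist")[:,:,::-1].copy();cv2.imwrite(f"pics/{n}.png",im)
    pickle.dump((W[0],W[1],W[2],W[3].as_quat(),o),open(n+".pkl","wb"))
    print({k:np.round(o[k],4).tolist() for k in("time","position","tool_rot","ft_force","grip_width")});return im
def load(n):
    a=pickle.load(open(n+".pkl","rb"));return (a[0],a[1],a[2],R.from_quat(a[3])),a[4],cv2.imread(f"pics/{n}.png")
E
python3 -c "
from h import *
snap('w2')"
```

```text
{'time': 4.8167, 'position': [0.5493, -0.0592, 0.3195], 'tool_rot': [0.7424, 0.6699, -0.0015, -0.0022], 'ft_force': [0.1719, -0.6474, -0.1657], 'grip_width': 0.0354}
```

View pics/w2.png

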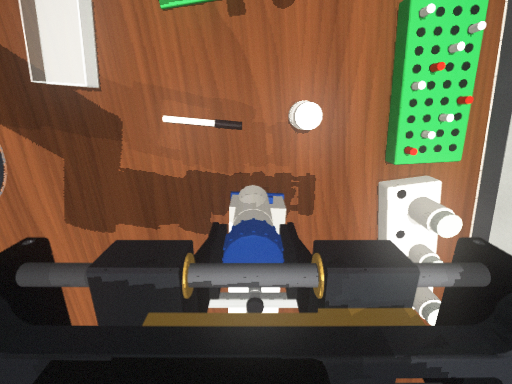

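apply_moves([
  [-4,0.2,0,0,0,0,0.3],
  [-8,0.4,0,0,0,0,0.3],
  [-12,0.6,0,0,0,0,0.3],
  [-16,0.8,0,0,0,0,0.3],
  [-19.5,1,0,0,0,0,0.3],
])

```text
time: 5.28
position: [0.5396, -0.2563, 0.32]
tool_rot: [0.742, 0.67, -0.001, -0.001]
ft_force: [-0.1, 0.4, -0.2]
grip_width: 0.035
```

apply_moves([
  [-4,0.2,0,0,0,0,0.3],
  [-7.5,0.4,0,0,0,0,0.3],
  [-7.5,0.4,0,0,0,0,0.3],
  [-7.5,0.4,0,0,0,0,0.3],
  [-7.5,0.4,0,0,0,0,0.3],
])

```text
time: 5.7
position: [0.5362, -0.3288, 0.3199]
tool_rot: [0.743, 0.67, -0.001, -0.002]
ft_force: [0.3, -0.0, -2.2]
grip_width: 0.0353
```

```bash
python3 -c "
from h import *
snap('w3')"
```

```text
{'time': 5.7, 'position': [0.5362, -0.3288, 0.3199], 'tool_rot': [0.7425, 0.6698, -0.0008, -0.002], 'ft_force': [0.3268, -0.0301, -2.1671], 'grip_width': 0.0353}
```

View pics/w3.png

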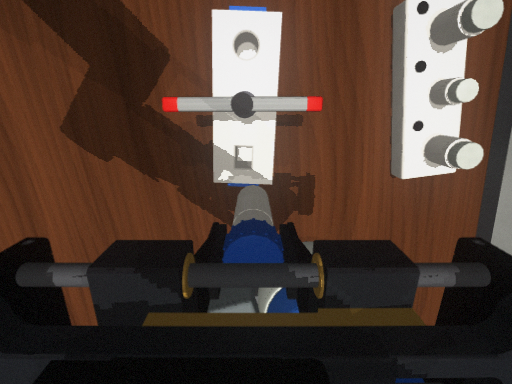

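```bash
python3 - <<'E'
from h import *
W,o,im=load('w3')
t=im[5:75,205:290];u=im[130:195,205:290]
z=lambda a:cv2.resize(a,None,fx=6,fy=6,interpolation=cv2.INTER_CUBIC)
cv2.imwrite("pics/w3z.png",cv2.resize(np.vstack([z(t),z(u)]),None,fx=.74,fy=.74))
for q in blobs(im,'red',(150,80,340,130))[0]: print(q, plane(W,q[1],.150)[0].round(4))
E
```

```text
(222, [314.71, 103.0], [307, 96, 16, 15]) [ 0.6131 -0.2474  0.15  ]
(221, [169.06, 104.02], [161, 97, 17, 15]) [ 0.451  -0.2315  0.15  ]
```

View pics/w3z.png

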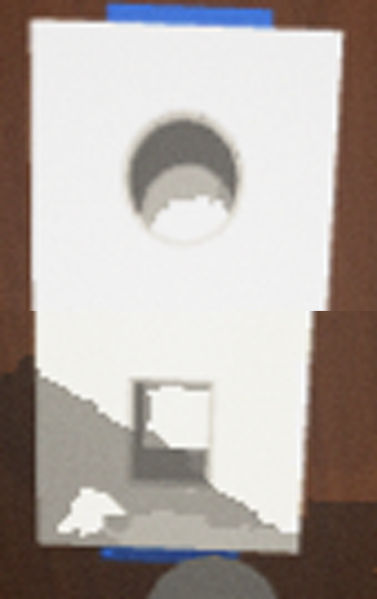

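```bash
python3 - <<'E'
from h import *
W,o,im=load('w3');f=lambda *a:plane(W,a,.07)[:,:2]
c=f([211.4,9.1],[281.9,11.8],[272.2,183.9],[213.2,182.4]);w=f([245.9,44.5],[243.2,156.2])
print(c.round(4).tolist(),'centre',c.mean(0).round(4));print('wells',w.round(4).tolist(),'mid',w.mean(0).round(4),np.linalg.norm(w[0]-w[1]))
a=lambda v:np.degrees(np.arctan2(v[1],v[0])).round(2)
print('yaw',a(w[0]-w[1])-90,a(c[0]-c[3])-90,a(c[1]-c[2])-90,a(c[1]-c[0]),a(c[2]-c[3]))
print([np.linalg.norm(c[i]-c[i-1]).round(4) for i in range(4)])
# tube foot in hand
print('tube foot expected px',proj(W,[o["position"]+R.from_quat(o["tool_rot"]).apply([0,0,.104])]))
E
```

```text
[[0.5034, -0.1199], [0.5927, -0.1324], [0.5616, -0.3594], [0.4719, -0.3478]] centre [ 0.5324 -0.2399]
wells [[0.5427, -0.165], [0.5222, -0.3124]] mid [ 0.5325 -0.2387] 0.14880657212829712
yaw -7.920000000000002 -7.8799999999999955 -7.819999999999993 -7.94 -7.39
[np.float64(0.2301), np.float64(0.0902), np.float64(0.2292), np.float64(0.0905)]
tube foot expected px [[253.19889842 197.38928541]]
```

```bash
python3 - <<'E'
from h import *
W,o,im=load('w3');T=R.from_quat(o["tool_rot"])
for x,z in((.015,.097),(.013,.104),(.012,.104),(.011,.104),(.010,.104)):
    print(x,z,proj(W,[o["position"]+T.apply([x,0,z])]).round(1).tolist(),proj(W,[o["position"]+T.apply([x+.002,0,z])]).round(1).tolist())
g=cv2.cvtColor(im,cv2.COLOR_BGR2GRAY);print(g[178:215:1,252].tolist())
for r in(192,196,200,206,212): print(r,g[r,228:282].tolist())
o=robot.get_obs();print(o["position"],o["time"])
E
```

```text
0.015 0.097 [[253.2, 184.7]] [[253.2, 182.6]]
0.013 0.104 [[253.2, 184.6]] [[253.2, 182.6]]
0.012 0.104 [[253.2, 185.6]] [[253.2, 183.6]]
0.011 0.104 [[253.2, 186.6]] [[253.2, 184.6]]
0.01 0.104 [[253.2, 187.6]] [[253.2, 185.6]]
[163, 180, 179, 181, 180, 175, 72, 100, 105, 104, 102, 102, 101, 105, 101, 105, 105, 106, 106, 107, 103, 106, 99, 107, 101, 101, 101, 104, 104, 98, 103, 115, 97, 96, 96, 98, 98]
192 [48, 49, 48, 49, 44, 52, 50, 47, 51, 50, 47, 70, 96, 102, 100, 101, 99, 103, 103, 106, 100, 101, 101, 101, 101, 103, 101, 103, 102, 100, 103, 103, 99, 103, 98, 99, 102, 101, 71, 51, 53, 50, 54, 52, 50, 51, 53, 51, 51, 53, 48, 48, 47, 48]
196 [45, 50, 49, 42, 45, 46, 51, 44, 49, 74, 93, 100, 97, 100, 103, 100, 102, 103, 105, 104, 104, 104, 105, 107, 106, 105, 104, 103, 102, 106, 105, 100, 100, 104, 98, 100, 98, 101, 98, 83, 60, 51, 45, 52, 51, 49, 51, 50, 52, 49, 46, 52, 47, 41]
200 [44, 48, 43, 41, 46, 47, 49, 50, 53, 88, 98, 100, 102, 100, 103, 103, 105, 106, 107, 101, 104, 102, 102, 104, 99, 102, 102, 102, 106, 104, 99, 99, 101, 103, 104, 101, 103, 103, 102, 99, 77, 54, 49, 50, 51, 48, 49, 50, 49, 46, 48, 48, 45, 45]
206 [45, 47, 44, 44, 43, 47, 47, 55, 87, 98, 96, 101, 100, 103, 102, 101, 106, 101, 105, 103, 104, 101, 103, 104, 104, 102, 101, 99, 102, 101, 102, 98, 97, 99, 103, 99, 100, 104, 101, 100, 99, 91, 59, 48, 51, 52, 44, 44, 46, 48, 45, 45, 42, 44]
212 [42, 40, 43, 56, 68, 67, 68, 93, 101, 99, 102, 103, 119, 130, 118, 101, 97, 99, 100, 97, 101, 99, 101, 98, 96, 96, 98, 99, 93, 99, 99, 98, 100, 98, 100, 110, 129, 116, 105, 99, 97, 96, 97, 64, 45, 44, 45, 48, 43, 44, 44, 42, 45, 48]
[ 0.53646594 -0.32832684  0.32030589] 5.75
```

```bash
cat >> h.py <<'E'
YC=np.radians(-7.85);CC=np.array([.5325,-.2393,0]);cx=np.array([np.cos(YC),np.sin(YC),0]);cy=np.array([-cx[1],cx[0],0])
RW=CC+.075*cy;SW=CC-.075*cy
E
python3 - <<'E'
from h import *
t=RW+.0006*cx;print(t)
c=plan([(t+[0,0,.32],RC(YC)),(t+[0,0,.185],RC(YC))])
E
```

```text
[ 0.54333789 -0.16508477  0.        ]
call [16.31 -0.98  0.05] [-0.2 -0.   2. ] -> [ 0.5433 -0.1651  0.32  ]
call [ 0.  -0.  13.5] [ 0.  0. -0.] -> [ 0.5433 -0.1651  0.185 ]
```

apply_moves([
  [4,-0.2,0,-0.1,0,0.5,0.3],
  [8,-0.5,0,-0.1,0,1,0.3],
  [12,-0.7,0,-0.2,0,1.5,0.3],
  [16.3,-1,0,-0.2,0,2,0.3],
  [16.3,-1,0,-0.2,0,2,0.3],
])

```text
time: 6.17
position: [0.5421, -0.1573, 0.321]
tool_rot: [0.751, 0.66, 0.001, -0.002]
ft_force: [-0.6, -1.1, -1.3]
grip_width: 0.0351
```

apply_moves([
  [0,0,3,0,0,0,0.3],
  [0,0,6,0,0,0,0.3],
  [0,0,9,0,0,0,0.3],
  [0,0,12,0,0,0,0.3],
  [0,0,13.5,0,0,0,0.3],
])

```text
time: 6.58
position: [0.5417, -0.1642, 0.1829]
tool_rot: [0.753, 0.658, -0.001, -0.002]
ft_force: [-0.4, -0.4, -1.0]
grip_width: 0.0352
```

apply_moves([
  [0,0,0,0,0,0,0.3],
  [0,0,0,0,0,0,0.3],
  [0,0,0,0,0,0,0.3],
])

```text
time: 6.83
position: [0.5448, -0.1669, 0.1873]
tool_rot: [0.754, 0.657, 0.0, 0.002]
ft_force: [0.3, 0.3, -1.8]
grip_width: 0.0353
```

```bash
python3 - <<'E'
from h import *
o=robot.get_obs();print(o["time"],o["position"].round(4),o["tool_rot"].round(4),o["ft_force"].round(2))
plan([(RW+.0006*cx+[0,0,.185],RC(YC))])
E
```

```text
6.8333 [ 0.5448 -0.1669  0.1873] [7.537e-01 6.573e-01 5.000e-04 2.200e-03] [ 0.29  0.32 -1.83]
call [ 0.16 -0.17  0.23] [0.2 0.1 0. ] -> [ 0.5433 -0.1651  0.185 ]
```

apply_moves([
  [0,0,0,0,0,0,0.3],
  [0,0,0,0,0,0,0.3],
  [0,0,0,0,0,0,0.3],
  [0,0,0,0,0,0,0.3],
  [0,0,0,0,0,0,0.3],
])

```text
time: 7.25
position: [0.544, -0.1675, 0.1864]
tool_rot: [0.754, 0.657, 0.0, 0.002]
ft_force: [-0.4, 0.0, -1.5]
grip_width: 0.0353
```

apply_moves([
  [0,0,0,0,0,0,0.3],
  [0,0,0,0,0,0,0.3],
  [0,0,0,0,0,0,0.3],
])

```text
time: 7.5
position: [0.5438, -0.1674, 0.1859]
tool_rot: [0.754, 0.657, -0.0, 0.001]
ft_force: [-0.1, 0.5, -1.0]
grip_width: 0.0351
```

```bash
python3 - <<'E'
from h import *
o=robot.get_obs();print(o["time"],o["position"].round(4),o["tool_rot"].round(4),o["ft_force"].round(2))
plan([(RW+.0006*cx+[0,0,.185],RC(YC))])
E
```

```text
7.5 [ 0.5438 -0.1674  0.1859] [ 7.541e-01  6.567e-01 -1.000e-04  1.100e-03] [-0.15  0.54 -1.02]
call [ 0.22 -0.08  0.09] [ 0.1  0.1 -0. ] -> [ 0.5433 -0.1651  0.185 ]
```

apply_moves([
  [0.2,-0.1,0,0,0,0,0.3],
  [0.2,-0.1,0.3,0,0,0,0.3],
  [0.2,-0.1,0.8,0,0,0,0.3],
  [0.2,-0.1,1.3,0,0,0,0.3],
  [0.2,-0.1,1.8,0,0,0,0.3],
])

```text
time: 7.92
position: [0.543, -0.1651, 0.1672]
tool_rot: [0.754, 0.657, -0.0, 0.001]
ft_force: [-0.1, -0.6, -0.4]
grip_width: 0.0356
```

apply_moves([
  [0,0,0.5,0,0,0,0.3],
  [0,0,0.5,0,0,0,0.3],
  [0,0,0.5,0,0,0,0.3],
  [0,0,0.5,0,0,0,0.3],
])

```text
time: 8.25
position: [0.5433, -0.1653, 0.1629]
tool_rot: [0.754, 0.657, -0.0, 0.001]
ft_force: [0.8, 0.0, -1.0]
grip_width: 0.035
```

```bash
python3 - <<'E'
from h import *
o=robot.get_obs();print(o["time"],o["position"].round(4),o["tool_rot"].round(4),o["ft_force"].round(2),o["moment"].round(2))
plan([(RW+.0006*cx+[0,0,.120],RC(YC))])
E
```

```text
8.25 [ 0.5433 -0.1653  0.1629] [ 0.7541  0.6568 -0.      0.0012] [ 0.77  0.02 -0.96] [-0.15  0.05 -0.01]
call [ 0.03 -0.    4.29] [ 0.1  0.1 -0. ] -> [ 0.5433 -0.1651  0.12  ]
```

apply_moves([
  [0,0,0.9,0,0,0,0.3],
  [0,0,1.8,0,0,0,0.3],
  [0,0,2.7,0,0,0,0.3],
  [0,0,3.6,0,0,0,0.3],
  [0,0,4.2,0,0,0,0.3],
])

```text
time: 8.67
position: [0.5426, -0.165, 0.1192]
tool_rot: [0.754, 0.657, -0.0, 0.0]
ft_force: [0.0, 0.6, -1.8]
grip_width: 0.0352
```

apply_moves([
  [0,0,0,0,0,0,0.3],
  [0,0,0.1,0,0,0,0.3],
  [0,0,0.2,0,0,0,0.3],
  [0,0,0.3,0,0,0,0.3],
  [0,0,0.3,0,0,0,0.3],
])

```text
time: 9.08
position: [0.5434, -0.1654, 0.1181]
tool_rot: [0.754, 0.657, 0.0, 0.001]
ft_force: [-0.1, 0.0, 0.4]
grip_width: 0.0351
```

apply_moves([
  [0,0,0.1,0,0,0,0.3],
  [0,0,0.1,0,0,0,0.3],
  [0,0,0.2,0,0,0,0.3],
  [0,0,0.2,0,0,0,0.3],
])

```text
time: 9.42
position: [0.5432, -0.1653, 0.1159]
tool_rot: [0.754, 0.657, -0.0, 0.001]
ft_force: [-0.2, -0.4, -1.2]
grip_width: 0.0353
```

apply_moves([
  [0,0,0.1,0,0,0,0.3],
  [0,0,0.1,0,0,0,0.3],
  [0,0,0.1,0,0,0,0.3],
])

```text
time: 9.67
position: [0.5434, -0.1654, 0.1151]
tool_rot: [0.754, 0.657, 0.0, 0.001]
ft_force: [-0.0, -0.0, 0.5]
grip_width: 0.0352
```

apply_moves([
  [0,0,0.1,0,0,0,0.3],
  [0,0,0.1,0,0,0,0.3],
  [0,0,0.1,0,0,0,0.3],
])

```text
time: 9.92
position: [0.5435, -0.1655, 0.115]
tool_rot: [0.754, 0.657, 0.0, 0.002]
ft_force: [-1.9, 1.1, 6.8]
grip_width: 0.0354
```

apply_moves([
  [0,0,0.1,0,0,0,0.3],
  [0,0,0.1,0,0,0,0.3],
  [0,0,0.1,0,0,0,0.3],
])

```text
time: 10.17
position: [0.5436, -0.1656, 0.115]
tool_rot: [0.754, 0.657, 0.0, 0.002]
ft_force: [-2.5, 0.7, 11.8]
grip_width: 0.0354
```

apply_moves([
  [0,0,-0.3,0,0,0,0.65],
  [0,0,-0.3,0,0,0,0.65],
  [0,0,-0.3,0,0,0,0.65],
  [0,0,-2,0,0,0,0.65],
  [0,0,-5,0,0,0,0.65],
])

```text
time: 10.58
position: [0.5407, -0.1641, 0.1599]
tool_rot: [0.754, 0.657, -0.002, -0.003]
ft_force: [-0.1, 0.0, 0.0]
grip_width: 0.0549
```

apply_moves([
  [0,0,-4,0,0,0,0.65],
  [0,0,-8,0,0,0,0.65],
  [0,0,-12,0,0,0,0.65],
  [0,0,-13.5,0,0,0,0.65],
  [0,0,-13.5,0,0,0,0.65],
])

```text
time: 11.0
position: [0.5454, -0.1662, 0.3028]
tool_rot: [0.754, 0.657, 0.002, 0.006]
ft_force: [0.9, -0.8, -0.3]
grip_width: 0.0565
```

```bash
python3 - <<'E'
from h import *
g=np.array([.5436,.2018,.122])
o=robot.get_obs();print(o["position"].round(4),o["grip_width"])
c=plan([(g+.12*AX,RG),(g,RG)])
E
```

```text
[ 0.5454 -0.1662  0.3028] 0.05654336561574391
call [15.28 -2.12  3.74] [ 1.7 15.1 -4.9] -> [ 0.5458 -0.0122  0.2644]
call [13.89 -0.69  7.66] [ 1.7 15.1 -4.9] -> [0.5461 0.1419 0.2259]
call [-0.  0. 12.] [-0. -0.  0.] -> [0.5436 0.2018 0.122 ]
```

apply_moves([
  [3,-0.4,0.7,0.3,3,-1,0.65],
  [6,-0.8,1.4,0.7,6,-2,0.65],
  [9,-1.2,2.1,1,9,-3,0.65],
  [12,-1.6,2.9,1.3,12,-4,0.65],
  [15.3,-2.1,3.7,1.7,15,-4.9,0.65],
])

```text
time: 11.42
position: [0.5425, -0.0095, 0.2588]
tool_rot: [0.719, 0.682, 0.089, -0.098]
ft_force: [0.3, 0.5, -0.9]
grip_width: 0.0567
```

apply_moves([
  [2.8,-0.1,1.5,0.3,3,-1,0.65],
  [5.6,-0.3,3,0.7,6,-2,0.65],
  [8.4,-0.4,4.6,1,9,-3,0.65],
  [11.2,-0.5,6.1,1.3,12,-4,0.65],
  [13.9,-0.7,7.6,1.7,15,-4.9,0.65],
])

```text
time: 11.83
position: [0.5423, 0.145, 0.2214]
tool_rot: [0.67, 0.695, 0.175, -0.193]
ft_force: [-0.8, -1.3, 0.2]
grip_width: 0.0564
```

apply_moves([
  [0,0,0,0,0,0,0.65],
  [0,0,0,0,0,0,0.65],
  [0,0,0,0,0,0,0.65],
  [0,0,0,0,0,0,0.65],
  [0,0,0,0,0,0,0.65],
])

```text
time: 12.25
position: [0.5437, 0.1425, 0.2235]
tool_rot: [0.67, 0.695, 0.176, -0.19]
ft_force: [0.6, -0.1, -0.1]
grip_width: 0.0565
```

apply_moves([
  [0,0,0,0,0,0,0.65],
  [0,0,0,0,0,0,0.65],
  [0,0,0,0,0,0,0.65],
])

```text
time: 12.5
position: [0.5435, 0.143, 0.2235]
tool_rot: [0.67, 0.696, 0.176, -0.19]
ft_force: [-0.2, 0.2, 0.1]
grip_width: 0.0565
```

```bash
python3 - <<'E'
from h import *
g=np.array([.5436,.2018,.122])
o=robot.get_obs();im=snap('w4')
W,_,_=load('w4')
hsv=cv2.cvtColor(im,cv2.COLOR_BGR2HSV)
c=plan([(g,RG)])
print('proj top', proj(W,[g+.011*AX]),proj(W,[g+.011*AX+a*.013*ry+b*.017*np.cross(ry,AX) for a,b in((1,1),(1,-1),(-1,-1),(-1,1))]).round(1).tolist())
cv2.imwrite('pics/w4z.png',cv2.resize(im[140:240,180:330],None,fx=5,fy=5,interpolation=2))
E
```

```text
{'time': 12.5, 'position': [0.5435, 0.143, 0.2235], 'tool_rot': [0.6701, 0.6956, 0.1758, -0.1903], 'ft_force': [-0.198, 0.1842, 0.0626], 'grip_width': 0.0565}
call [-0.    0.37 11.72] [-0.5 -0.  -0.4] -> [0.5436 0.2018 0.122 ]
proj top [[256.50704747 196.45500704]] [[243.0, 179.9], [243.6, 212.5], [269.5, 212.4], [269.9, 179.7]]
```

View pics/w4z.png

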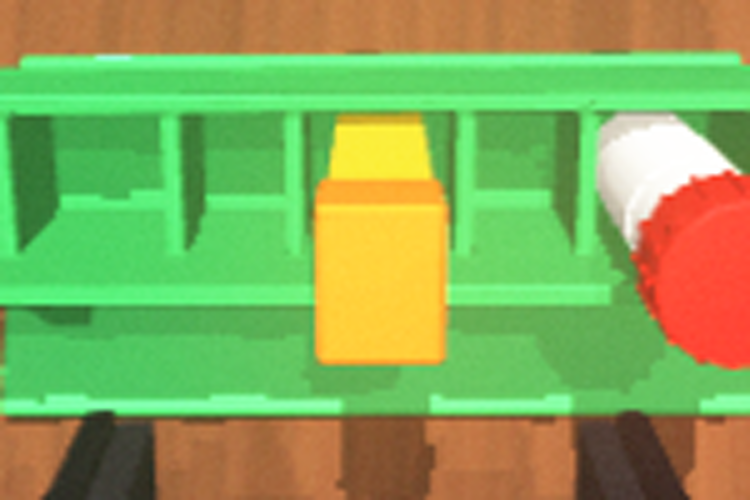

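apply_moves([
  [0,0.35,2,-0.5,0,-0.4,0.65],
  [0,0.35,5,-0.5,0,-0.4,0.65],
  [0,0.35,8,-0.5,0,-0.4,0.65],
  [0,0.35,10,-0.5,0,-0.4,0.65],
  [0,0.35,11.7,-0.5,0,-0.4,0.65],
])

```text
time: 12.97
position: [0.5424, 0.2028, 0.1205]
tool_rot: [0.668, 0.697, 0.179, -0.188]
ft_force: [-0.4, -0.2, 1.1]
grip_width: 0.0566
```

apply_moves([
  [0,0,0,0,0,0,0.65],
  [0,0,0,0,0,0,0.65],
  [0,0,0,0,0,0,0.65],
  [0,0,0,0,0,0,0.65],
  [0,0,0,0,0,0,0.65],
])

```text
time: 13.38
position: [0.5441, 0.2014, 0.1231]
tool_rot: [0.668, 0.697, 0.18, -0.186]
ft_force: [-0.0, -0.5, 0.5]
grip_width: 0.0566
```

```bash
python3 - <<'E'
from h import *
o=robot.get_obs();print(o["time"],o["position"].round(4),o["ft_force"].round(2))
plan([(np.array([.5436,.2018,.122]),RG)])
E
```

```text
13.3833 [0.5441 0.2014 0.1231] [-0.03 -0.47  0.47]
call [-0.02 -0.05  0.11] [ 0.1 -0.   0. ] -> [0.5436 0.2018 0.122 ]
```

apply_moves([
  [0,0,0,0,0,0,0.2],
  [0,0,0,0,0,0,0.2],
  [0,0,0,0,0,0,0.2],
  [0,0,0,0,0,0,0.2],
  [0,0,0,0,0,0,0.2],
], newtons=30)

```text
time: 13.8
position: [0.5432, 0.202, 0.122]
tool_rot: [0.668, 0.697, 0.179, -0.187]
ft_force: [-0.3, 0.4, -0.1]
grip_width: 0.0311
```

apply_moves([
  [0,0,0,0,0,0,0.2],
  [0,0,0,0,0,0,0.2],
  [0,0,0,0,0,0,0.2],
  [0,0,-1,0,0,0,0.2],
  [0,0,-2,0,0,0,0.2],
])

```text
time: 14.22
position: [0.543, 0.192, 0.1393]
tool_rot: [0.668, 0.697, 0.179, -0.188]
ft_force: [1.5, 0.6, -0.5]
grip_width: 0.0261
```

apply_moves([
  [0,0,-2,0,0,0,0.2],
  [0,0,-4,0,0,0,0.2],
  [0,0,-6,0,0,0,0.2],
  [0,0,-8,0,0,0,0.2],
  [0,0,-8,0,0,0,0.2],
])

```text
time: 14.63
position: [0.5481, 0.1499, 0.2122]
tool_rot: [0.669, 0.697, 0.182, -0.183]
ft_force: [-0.0, -0.6, -1.0]
grip_width: 0.0258
```

```bash
python3 - <<'E'
from h import *
o=robot.get_obs();print(o["time"],o["position"].round(4),o["ft_force"].round(2),o["grip_width"])
c=(np.array([.5457,.1519,.2090]),RG)
c=plan([(np.array([.545,-.08,.31]),RC(YC)),(np.array([.5325,-.329,.32]),RC(YC))],c)
E
```

```text
14.6333 [0.5481 0.1499 0.2122] [-0.03 -0.56 -1.01] 0.025789948299494072
call [ -7.51  -0.52 -10.17] [ -1.3 -15.    5. ] -> [0.5454 0.036  0.2595]
call [-9.88  0.46 -7.88] [ -1.3 -15.    5. ] -> [ 0.545 -0.08   0.31 ]
call [-12.42   1.08  -0.5 ] [0. 0. 0.] -> [ 0.5388 -0.2045  0.315 ]
call [-12.42   1.08  -0.5 ] [0. 0. 0.] -> [ 0.5325 -0.329   0.32  ]
```

apply_moves([
  [-1.5,-0.1,-2,-0.3,-3,1,0.2],
  [-3,-0.2,-4,-0.5,-6,2,0.2],
  [-4.5,-0.3,-6,-0.8,-9,3,0.2],
  [-6,-0.4,-8,-1,-12,4,0.2],
  [-7.5,-0.5,-10.2,-1.3,-15,5,0.2],
])

```text
time: 15.05
position: [0.5445, 0.0352, 0.2591]
tool_rot: [0.718, 0.684, 0.089, -0.094]
ft_force: [0.5, 0.1, 0.0]
grip_width: 0.0258
```

apply_moves([
  [-2,0.1,-1.6,-0.3,-3,1,0.2],
  [-4,0.2,-3.2,-0.5,-6,2,0.2],
  [-6,0.3,-4.7,-0.8,-9,3,0.2],
  [-8,0.4,-6.3,-1,-12,4,0.2],
  [-9.9,0.5,-7.9,-1.3,-15,5,0.2],
])

```text
time: 15.47
position: [0.5449, -0.0811, 0.3099]
tool_rot: [0.754, 0.657, -0.002, 0.0]
ft_force: [-0.4, -0.4, -1.0]
grip_width: 0.0258
```

apply_moves([
  [-3,0.3,0,0,0,0,0.2],
  [-6,0.5,0,0,0,0,0.2],
  [-9,0.8,0,0,0,0,0.2],
  [-12.5,1.1,-0.5,0,0,0,0.2],
  [-12.5,1.1,-0.5,0,0,0,0.2],
])

```text
time: 15.88
position: [0.5397, -0.2117, 0.3151]
tool_rot: [0.755, 0.656, -0.002, 0.002]
ft_force: [0.6, 0.3, -0.6]
grip_width: 0.0259
```

apply_moves([
  [-3,0.3,0,0,0,0,0.2],
  [-6,0.5,0,0,0,0,0.2],
  [-9,0.8,0,0,0,0,0.2],
  [-12.5,1.1,-0.5,0,0,0,0.2],
  [-12.5,1.1,-0.5,0,0,0,0.2],
])

```text
time: 16.3
position: [0.5333, -0.3373, 0.3199]
tool_rot: [0.755, 0.656, -0.002, 0.002]
ft_force: [1.2, -0.0, -0.7]
grip_width: 0.0258
```

apply_moves([
  [0,0,0,0,0,0,0.2],
  [0,0,0,0,0,0,0.2],
  [0,0,0,0,0,0,0.2],
  [0,0,0,0,0,0,0.2],
  [0,0,0,0,0,0,0.2],
])

```text
time: 16.72
position: [0.5336, -0.3296, 0.32]
tool_rot: [0.753, 0.658, -0.001, -0.001]
ft_force: [0.3, 0.0, -1.1]
grip_width: 0.0256
```

```bash
python3 - <<'E'
from h import *
im=snap('w5');W,o,_=load('w5');T=R.from_quat(o["tool_rot"]);p=o["position"]
print('slot mouth exp',proj(W,[SW+[0,0,.07]]).round(1),'edges',proj(W,[SW+[0,0,.07]+a*.0125*cx+b*.0165*cy for a,b in((-1,-1),(-1,1),(1,1),(1,-1))]).round(1).tolist())
print('box foot exp shoulders(z .097)',proj(W,[p+T.apply([x,y,.097]) for x,y in((.015,-.011),(.015,.011))]).round(1).tolist(),'bottom',proj(W,[p+T.apply([x,y,.104]) for x,y in((.013,-.009),(.013,.009))]).round(1).tolist())
cv2.imwrite('pics/w5z.png',cv2.resize(im[0:240,190:310],None,fx=2.5,fy=2.5,interpolation=2))
u=cv2.resize(im[135:235,205:300],None,fx=6,fy=6,interpolation=2);cv2.imwrite('pics/w5zz.png',np.hstack([u[:600],cv2.resize(im[0:120,205:300],None,fx=2.2,fy=5)[:600]]))
E
```

```text
{'time': 16.7167, 'position': [0.5336, -0.3296, 0.32], 'tool_rot': [0.753, 0.6581, -0.0008, -0.0006], 'ft_force': [0.2728, 0.0211, -1.0826], 'grip_width': 0.0256}
slot mouth exp [[244.4 156.3]] edges [[236.1, 167.2], [235.8, 145.1], [252.8, 145.1], [252.8, 167.2]]
box foot exp shoulders(z .097) [[241.5, 184.7], [265.0, 184.7]] bottom [[243.9, 184.6], [262.5, 184.6]]
```

View pics/w5zz.png

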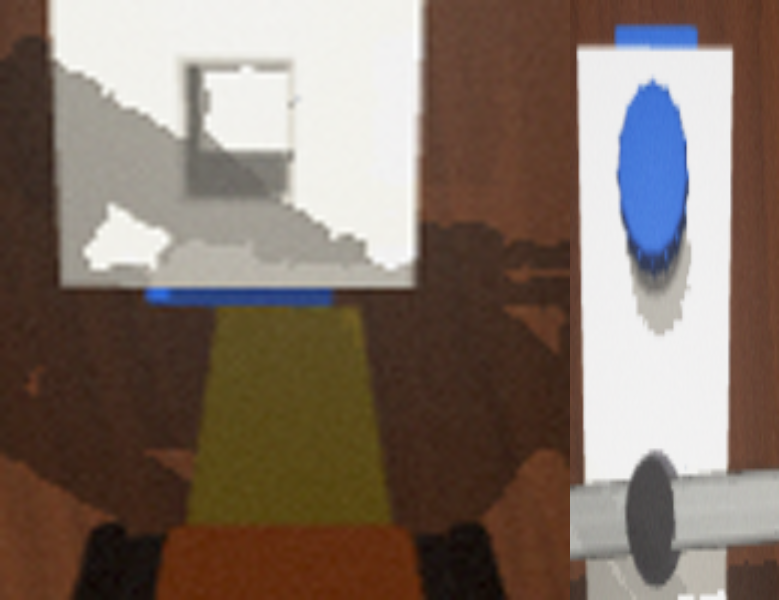

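```bash
cat >> h.py <<'E'
SB=SW+.0006*cx+.0006*cy
E
python3 - <<'E'
from h import *
print(SB);plan([(SB+[0,0,.32],RC(YC))])
E
```

```text
[ 0.52293282 -0.31308475  0.        ]
call [ 1.51 -1.29  0.01] [-0.1  0.   0.1] -> [ 0.5229 -0.3131  0.32  ]
```

apply_moves([
  [1.5,-1.3,0,-0.1,0,0.1,0.2],
  [1.5,-1.3,3,-0.1,0,0.1,0.2],
  [1.5,-1.3,6,-0.1,0,0.1,0.2],
  [1.5,-1.3,9,-0.1,0,0.1,0.2],
  [1.5,-1.3,11,-0.1,0,0.1,0.2],
])

```text
time: 17.18
position: [0.5215, -0.3128, 0.2078]
tool_rot: [0.754, 0.657, -0.0, -0.001]
ft_force: [-0.6, 1.3, -1.3]
grip_width: 0.0259
```

apply_moves([
  [0,0,1,0,0,0,0.2],
  [0,0,2,0,0,0,0.2],
  [0,0,2.5,0,0,0,0.2],
  [0,0,2.5,0,0,0,0.2],
  [0,0,2.5,0,0,0,0.2],
])

```text
time: 17.6
position: [0.523, -0.3148, 0.1859]
tool_rot: [0.754, 0.657, -0.0, 0.001]
ft_force: [0.1, -0.4, -0.5]
grip_width: 0.0258
```

apply_moves([
  [0,0,0,0,0,0,0.2],
  [0,0,0,0,0,0,0.2],
  [0,0,0,0,0,0,0.2],
  [0,0,0,0,0,0,0.2],
  [0,0,0,0,0,0,0.2],
])

```text
time: 18.02
position: [0.5225, -0.3145, 0.1854]
tool_rot: [0.754, 0.657, -0.0, 0.001]
ft_force: [0.2, 0.7, -0.7]
grip_width: 0.0258
```

```bash
python3 - <<'E'
from h import *
o=robot.get_obs();print(o["time"],o["position"].round(4),o["ft_force"].round(2))
plan([(SB+[0,0,.168],RC(YC))])
E
```

```text
18.0167 [ 0.5225 -0.3145  0.1854] [ 0.19  0.72 -0.73]
call [0.15 0.02 1.74] [ 0.   0.1 -0. ] -> [ 0.5229 -0.3131  0.168 ]
```

apply_moves([
  [0.15,0,0,0,0,0,0.2],
  [0.15,0,0.3,0,0,0,0.2],
  [0.15,0,0.8,0,0,0,0.2],
  [0.15,0,1.3,0,0,0,0.2],
  [0.15,0,1.7,0,0,0,0.2],
])

```text
time: 18.43
position: [0.5223, -0.3127, 0.1671]
tool_rot: [0.754, 0.657, -0.0, -0.0]
ft_force: [-0.1, -0.1, -0.4]
grip_width: 0.0259
```

apply_moves([
  [0,0,0.2,0,0,0,0.2],
  [0,0,0.5,0,0,0,0.2],
  [0,0,0.5,0,0,0,0.2],
  [0,0,0.5,0,0,0,0.2],
])

```text
time: 18.77
position: [0.5226, -0.3129, 0.1628]
tool_rot: [0.754, 0.657, -0.0, 0.0]
ft_force: [-0.0, 0.5, -1.9]
grip_width: 0.026
```

```bash
python3 - <<'E'
from h import *
o=robot.get_obs();print(o["time"],o["position"].round(4),o["ft_force"].round(2),o["moment"].round(2))
plan([(SB+[0,0,.120],RC(YC))])
E
```

```text
18.7667 [ 0.5226 -0.3129  0.1628] [-0.05  0.5  -1.86] [-0.14  0.1   0.05]
call [-0.01  0.04  4.28] [-0.  0. -0.] -> [ 0.5229 -0.3131  0.12  ]
```

Inside the mouth with no contact, so I continue down.

apply_moves([
  [0,0,0.9,0,0,0,0.2],
  [0,0,1.8,0,0,0,0.2],
  [0,0,2.7,0,0,0,0.2],
  [0,0,3.6,0,0,0,0.2],
  [0,0,4.2,0,0,0,0.2],
])

```text
time: 19.18
position: [0.522, -0.3124, 0.1192]
tool_rot: [0.754, 0.657, -0.0, -0.001]
ft_force: [0.2, -0.5, -1.6]
grip_width: 0.0259
```

apply_moves([
  [0,0,0,0,0,0,0.2],
  [0,0,0.1,0,0,0,0.2],
  [0,0,0.2,0,0,0,0.2],
  [0,0,0.3,0,0,0,0.2],
  [0,0,0.3,0,0,0,0.2],
])

```text
time: 19.6
position: [0.5228, -0.3131, 0.1183]
tool_rot: [0.754, 0.657, -0.0, 0.001]
ft_force: [0.3, -0.5, -0.9]
grip_width: 0.0256
```

apply_moves([
  [0,0,0.1,0,0,0,0.2],
  [0,0,0.1,0,0,0,0.2],
  [0,0,0.1,0,0,0,0.2],
])

```text
time: 19.85
position: [0.5227, -0.313, 0.1172]
tool_rot: [0.754, 0.657, -0.0, 0.0]
ft_force: [-0.2, 1.1, -1.5]
grip_width: 0.0255
```

apply_moves([
  [0,0,0.1,0,0,0,0.2],
  [0,0,0.1,0,0,0,0.2],
  [0,0,0.1,0,0,0,0.2],
])

```text
time: 20.1
position: [0.5226, -0.313, 0.116]
tool_rot: [0.754, 0.657, -0.0, 0.0]
ft_force: [-0.4, -0.6, -0.3]
grip_width: 0.0258
```

apply_moves([
  [0,0,0.1,0,0,0,0.2],
  [0,0,0.1,0,0,0,0.2],
  [0,0,0.1,0,0,0,0.2],
])

```text
time: 20.35
position: [0.5226, -0.3129, 0.115]
tool_rot: [0.754, 0.657, -0.0, 0.0]
ft_force: [0.0, 0.8, -0.9]
grip_width: 0.0255
```

apply_moves([
  [0,0,0.1,0,0,0,0.2],
  [0,0,0.1,0,0,0,0.2],
  [0,0,0.1,0,0,0,0.2],
])

```text
time: 20.6
position: [0.5226, -0.3129, 0.114]
tool_rot: [0.754, 0.657, -0.0, 0.0]
ft_force: [0.3, 0.8, -1.5]
grip_width: 0.0258
```

apply_moves([
  [0,0,0.1,0,0,0,0.2],
  [0,0,0.1,0,0,0,0.2],
  [0,0,0.1,0,0,0,0.2],
])

```text
time: 20.85
position: [0.5226, -0.313, 0.113]
tool_rot: [0.754, 0.657, -0.0, 0.0]
ft_force: [-0.2, 0.2, -0.7]
grip_width: 0.0256
```

apply_moves([
  [0,0,0.1,0,0,0,0.2],
  [0,0,0.1,0,0,0,0.2],
  [0,0,0.1,0,0,0,0.2],
])

```text
time: 21.1
position: [0.5227, -0.3131, 0.113]
tool_rot: [0.754, 0.657, -0.0, 0.001]
ft_force: [-1.2, 0.0, 5.9]
grip_width: 0.0259
```

apply_moves([
  [0,0,-0.2,0,0,0,0.6],
  [0,0,-0.2,0,0,0,0.6],
  [0,0,-0.2,0,0,0,0.6],
  [0,0,-2,0,0,0,0.6],
  [0,0,-5,0,0,0,0.6],
])

```text
time: 21.52
position: [0.5205, -0.3112, 0.1589]
tool_rot: [0.754, 0.657, -0.001, -0.004]
ft_force: [-0.2, -1.4, 0.6]
grip_width: 0.0487
```

apply_moves([
  [0,0,-4,0,0,0,0.5],
  [0,0,-8,0,0,0,0],
  [0,0,-12,0,0,0,0],
  [0,0,-13.5,0,0,0,0],
  [0,0,-13.5,0,0,0,0],
])

```text
time: 21.93
position: [0.5248, -0.3145, 0.3025]
tool_rot: [0.754, 0.657, 0.001, 0.006]
ft_force: [0.4, 0.1, -0.3]
grip_width: 0.0267
```

apply_moves([
  [0,0,0,0,0,0,0],
  [0,0,0,0,0,0,0],
  [0,0,0,0,0,0,0],
  [0,0,0,0,0,0,0],
  [0,0,0,0,0,0,0],
])

```text
time: 22.35
position: [0.5221, -0.3124, 0.2954]
tool_rot: [0.754, 0.657, -0.0, -0.001]
ft_force: [0.1, -0.0, -0.1]
grip_width: 0.0012
```

```bash
python3 - <<'E'
from h import *
o=robot.get_obs();print(o["time"],o["position"].round(4),o["ft_force"].round(2),o["grip_width"],o["q"].round(2))
S,D=P("scene"),P("side");a=robot.camera("scene")[:,:,::-1].copy();b=robot.camera("side")[:,:,::-1].copy()
cv2.imwrite("pics/s2.png",a);cv2.imwrite("pics/d2.png",b)
for n,w in(('round',RW),('slot',SW)): print(n,'exp top px',proj(S,[w+[0,0,.125]]).round(1),proj(D,[w+[0,0,.125]]).round(1))
cv2.imwrite("pics/sd2.png",np.vstack([cv2.resize(a[160:270,60:200],None,fx=4,fy=2.7),cv2.resize(b[200:310,270:410],None,fx=4,fy=2.7)]))
st=CC+.065*cx-.030*cy
plan([(st+[0,0,.30],RC(YC)),(st+[0,0,.157],RC(YC))])
E
```

```text
22.35 [ 0.5221 -0.3124  0.2954] [ 0.05 -0.01 -0.08] 0.00121133522955358 [-0.72  0.45  1.41 -0.    1.28 -0.58]
round exp top px [[151.7 217.6]] [[310.8 219.1]]
slot exp top px [[ 91.1 203. ]] [[330.5 256.2]]
call [ 4.41  6.49 -0.4 ] [-0.1 -0.  -0. ] -> [ 0.5928 -0.2779  0.3   ]
call [-0.  -0.  14.3] [ 0. -0.  0.] -> [ 0.5928 -0.2779  0.157 ]
```

View pics/sd2.png

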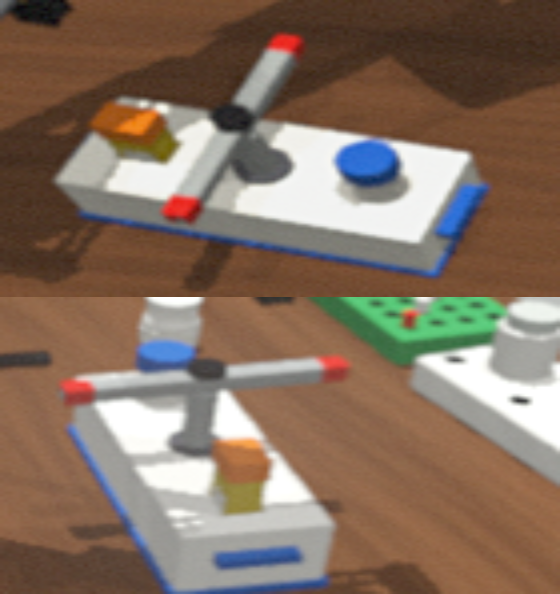

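```bash
python3 - <<'E'
from h import *
S,D=P("scene"),P("side");a=cv2.imread("pics/s2.png");b=cv2.imread("pics/d2.png")
HUE['orange']=((3,150,90),(22,255,255))
def ext(p,w,hx,hy,rnd):
    t=np.linspace(0,2*np.pi,60)
    pts=[w+u*cx+v*cy+[0,0,z] for z in(.102,.125) for u,v in ([(.018*np.cos(k),.018*np.sin(k)) for k in t] if rnd else [(s*hx,q*hy) for s in(1,-1) for q in(1,-1)])]
    q=proj(p,pts);return np.r_[q.min(0),q.max(0)].round(1)
for n,c,w,r,ra,rb in(('tube','blue',RW,1,(135,205,170,233),(295,205,325,245)),('box','orange',SW,0,(75,190,110,225),(318,245,345,275))):
    for p,im,roi in((S,a,ra),(D,b,rb)):
        q=blobs(im,c,roi)[0][0];x=q[2];print(n,'exp',ext(p,w,.013,.017,r),'seen',[x[0]-.5,x[1]-.5,x[0]+x[2]-.5,x[1]+x[3]-.5],q[0])
E
```

```text
tube exp [143.7 210.8 161.1 229.3] seen [143.5, 211.5, 158.5, 228.5] 192
tube exp [303.2 215.2 317.9 230.6] seen [304.5, 216.5, 318.5, 226.5] 111
box exp [ 81.8 196.8 102.7 214.2] seen [81.5, 196.5, 101.5, 214.5] 226
box exp [321.9 250.9 338.5 269.4] seen [323.5, 252.5, 336.5, 268.5] 139
```

apply_moves([
  [1,1.5,0,0,0,0,0],
  [2.5,4,0,0,0,0,0],
  [4.4,6.5,-0.4,0,0,0,0],
  [4.4,6.5,-0.4,0,0,0,0],
  [4.4,6.5,-0.4,0,0,0,0],
])

```text
time: 22.87
position: [0.594, -0.2773, 0.3006]
tool_rot: [0.753, 0.658, -0.0, 0.0]
ft_force: [-0.8, 0.1, -0.7]
grip_width: 0.0007
```

apply_moves([
  [0,0,3,0,0,0,0],
  [0,0,6,0,0,0,0],
  [0,0,9,0,0,0,0],
  [0,0,10,0,0,0,0],
  [0,0,10,0,0,0,0],
])

```text
time: 23.28
position: [0.5902, -0.2775, 0.1975]
tool_rot: [0.754, 0.656, -0.001, -0.004]
ft_force: [-0.2, 0.1, 0.1]
grip_width: 0.0008
```

apply_moves([
  [0,0,0,0,0,0,0],
  [0,0,0,0,0,0,0],
  [0,0,0,0,0,0,0],
  [0,0,0,0,0,0,0],
  [0,0,0,0,0,0,0],
])

```text
time: 23.7
position: [0.5936, -0.2786, 0.2025]
tool_rot: [0.754, 0.657, 0.0, 0.002]
ft_force: [0.9, 0.6, -0.6]
grip_width: 0.0006
```

```bash
python3 - <<'E'
from h import *
o=robot.get_obs();print(o["time"],o["position"].round(4))
st=CC+.065*cx-.030*cy
plan([(st+[0,0,.157],RC(YC))])
c=np.array([1.75,-6.5])
for t in(6,12,18,24,30):
    r=R.from_euler('z',-t,degrees=True).as_matrix()[:2,:2];print(t,(c-r@c).round(2))
E
```

```text
23.7 [ 0.5936 -0.2786  0.2025]
call [ 0.06 -0.1   4.55] [ 0.1  0.1 -0. ] -> [ 0.5928 -0.2779  0.157 ]
6 [0.69 0.15]
12 [1.39 0.22]
18 [2.09 0.22]
24 [2.8  0.15]
30 [3.48 0.  ]
```

apply_moves([
  [0,0,1.5,0,0,0,0],
  [0,0,3,0,0,0,0],
  [0,-0.1,4.5,0,0,0,0],
  [0,-0.1,4.5,0,0,0,0],
  [0,-0.1,4.5,0,0,0,0],
])

```text
time: 24.12
position: [0.5917, -0.2779, 0.1557]
tool_rot: [0.754, 0.657, -0.0, -0.0]
ft_force: [0.8, 0.2, -0.3]
grip_width: 0.0003
```

apply_moves([
  [0,0,0,0,0,0,0],
  [0,0,0,0,0,0,0],
  [0.5,0,0,0,0,0,0],
  [1,0,0,0,0,0,0],
  [1.3,0,0,0,0,0,0],
])

```text
time: 24.53
position: [0.5943, -0.2649, 0.1567]
tool_rot: [0.754, 0.657, -0.0, 0.001]
ft_force: [-1.1, -1.8, 1.8]
grip_width: -0.0
```

apply_moves([
  [0.7,0.15,0,0,0,-6,0],
  [1.4,0.2,0,0,0,-12,0],
  [2.1,0.2,0,0,0,-18,0],
  [2.8,0.15,0,0,0,-24,0],
  [3.5,0,0,0,0,-30,0],
])

```text
time: 24.95
position: [0.599, -0.2308, 0.1565]
tool_rot: [0.556, 0.831, -0.001, 0.001]
ft_force: [-0.4, -2.3, -0.1]
grip_width: 0.0008
```

```bash
python3 - <<'E'
from h import *
o=robot.get_obs();print(o["time"],o["position"].round(4),o["ft_force"].round(2))
t=np.radians(30);x=np.cos(t)*cx+np.sin(t)*cy;y=-np.sin(t)*cx+np.cos(t)*cy
print('off along bar, across (mm)',((o["position"]-CC)@x*1e3).round(1),((o["position"]-CC)@y*1e3).round(1))
a=robot.camera("scene")[:,:,::-1].copy();S=P("scene")
e=[plane(S,q[1],.15)[0] for q in blobs(a,'red',(70,150,190,270),20)[0][:2]];d=e[0]-e[1];print(e,np.degrees(np.arctan2(d[1],d[0])-YC)%180)
E
```

```text
24.95 [ 0.599  -0.2308  0.1565] [-0.39 -2.26 -0.08]
off along bar, across (mm) 64.8 -17.2Traceback (most recent call last):
  File "<stdin>", line 6, in <module>
IndexError: list index out of range
```

apply_moves([
  [0.7,0.15,0,0,0,-6,0],
  [1.4,0.2,0,0,0,-12,0],
  [2.1,0.2,0,0,0,-18,0],
  [2.8,0.15,0,0,0,-24,0],
  [3.5,0,0,0,0,-30,0],
])

```text
time: 25.42
position: [0.5862, -0.1986, 0.1564]
tool_rot: [0.323, 0.946, -0.001, 0.001]
ft_force: [1.8, -2.0, -0.5]
grip_width: 0.0002
```

apply_moves([
  [0.7,0.15,0,0,0,-6,0],
  [1.4,0.2,0,0,0,-12,0],
  [2.1,0.2,0,0,0,-18,0],
  [2.8,0.15,0,0,0,-24,0],
  [3.3,0.05,0,0,0,-28,0],
])

```text
time: 25.83
position: [0.5605, -0.1776, 0.1565]
tool_rot: [0.085, 0.996, -0.001, 0.001]
ft_force: [3.1, -1.2, -0.1]
grip_width: 0.0001
```

apply_moves([
  [0,0,0,0,0,0,0],
  [0,0,0,0,0,0,0],
  [0,0,0,0,0,0,0],
])

```text
time: 26.08
position: [0.5607, -0.1777, 0.1565]
tool_rot: [0.087, 0.996, -0.001, 0.001]
ft_force: [2.0, -1.0, 0.7]
grip_width: 0.0007
```

```bash
python3 - <<'E'
from h import *
o=robot.get_obs();print(o["time"],o["position"].round(4),o["ft_force"].round(2),o["q"].round(2))
t=np.radians(90);x=np.cos(t)*cx+np.sin(t)*cy;y=-np.sin(t)*cx+np.cos(t)*cy
print('off along bar, across (mm)',((o["position"]-CC)@x*1e3).round(1),((o["position"]-CC)@y*1e3).round(1))
E
```

```text
26.0833 [ 0.5607 -0.1777  0.1565] [ 2.03 -1.05  0.74] [-0.5   0.59  1.61 -0.    0.95 -1.89]
off along bar, across (mm) 64.9 -19.5
```

apply_moves([
  [0.1,0,0,0,0,-1,0],
  [0.15,0,0,0,0,-2,0],
  [0.2,0,0,0,0,-2,0],
  [0.2,0,0,0,0,-2,0],
])

```text
time: 26.42
position: [0.5603, -0.1773, 0.1566]
tool_rot: [0.069, 0.998, -0.001, 0.003]
ft_force: [6.3, 1.3, 0.2]
grip_width: 0.0002
```

apply_moves([
  [0.1,0,0,0,0,0,0],
  [0.15,0,0,0,0,0,0],
  [0.15,0,0,0,0,0,0],
  [0.15,0,0,0,0,0,0],
])

```text
time: 26.75
position: [0.5602, -0.1773, 0.1566]
tool_rot: [0.07, 0.998, -0.001, 0.005]
ft_force: [8.8, 1.4, -1.6]
grip_width: 0.0004
```

Force rises with no further travel, so the bar is at its stop. I back off sideways, lift, and check.

apply_moves([
  [-0.5,0,0,0,0,0,0],
  [-1.5,0,0,0,0,0,0],
  [-3,0,0,0,0,0,0],
  [-3,0,-2,0,0,0,0],
  [-3,0,-5,0,0,0,0],
])

```text
time: 27.17
position: [0.5831, -0.1797, 0.2024]
tool_rot: [0.069, 0.998, 0.002, -0.006]
ft_force: [-0.0, 0.3, 0.1]
grip_width: 0.0003
```

apply_moves([
  [0,0,-4,0,0,0,0],
  [0,0,-8,0,0,0,0],
  [0,4,-12,0,0,0,0],
  [0,8,-13,0,0,0,0],
  [0,12,-13,0,0,0,0],
])

```text
time: 27.58
position: [0.6015, -0.073, 0.3386]
tool_rot: [0.07, 0.998, -0.001, 0.002]
ft_force: [0.9, 0.2, -1.0]
grip_width: 0.0005
```

apply_moves([
  [0,4,0,0,0,0,0],
  [0,8,0,0,0,0,0],
  [0,12,0,0,0,0,0],
  [0,12,0,0,0,0,0],
  [0,12,0,0,0,0,0],
])

```text
time: 28.0
position: [0.6161, 0.0487, 0.3338]
tool_rot: [0.067, 0.998, -0.001, -0.002]
ft_force: [0.5, 0.3, 0.2]
grip_width: 0.0004
```

```bash
python3 - <<'E'
from h import *
o=robot.get_obs();print(o["time"],o["position"].round(4),o["ft_force"].round(2))
S,D=P("scene"),P("side");a=robot.camera("scene")[:,:,::-1].copy();b=robot.camera("side")[:,:,::-1].copy()
for p,im,roi in((S,a,(60,150,200,280)),(D,b,(280,200,400,310))):
    e=[plane(p,q[1],.147)[0] for q in blobs(im,'red',roi,10)[0][:2]]
    if len(e)==2: d=e[0]-e[1];print(np.round(e,3).tolist(),'bar deg',((np.degrees(np.arctan2(d[1],d[0])-YC)%180)).round(1))
    for c in('blue','orange'):print(c,blobs(im,c,roi)[0][:2])
print('red tube',blobs(a,'red',(290,240,340,290))[0][:1])
cv2.imwrite("pics/end.png",a)
E
```

```text
28.0 [0.6161 0.0487 0.3338] [0.46 0.34 0.18]
[[0.544, -0.16, 0.147], [0.521, -0.324, 0.147]] bar deg 89.9
blue [(275, [151.17, 244.97], [80, 229, 102, 33]), (121, [151.75, 222.41], [144, 216, 15, 13])]
orange [(91, [89.52, 206.91], [81, 202, 17, 12])]
blue [(107, [334.0, 296.0], [324, 293, 21, 7]), (87, [300.52, 280.72], [287, 248, 28, 62])]
orange [(141, [329.96, 261.19], [324, 253, 13, 17])]
red tube [(228, [310.25, 265.59], [302, 257, 18, 18])]
```

View pics/end.png

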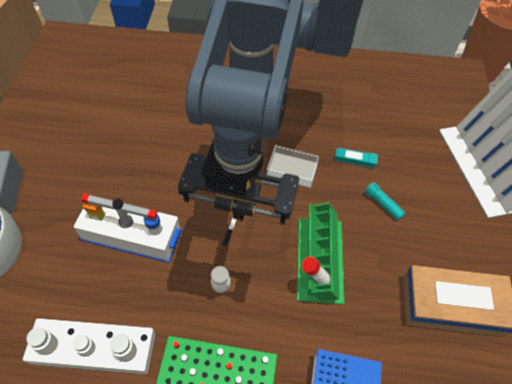

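The bar lies along the carrier over both heads, with its ends at (84,198) and (154,215). The red tube, pen and jar are where they were, and the arm is clear.

```bash
python3 -c "
from rig import robot
print(robot.hand_in())"
```

```text
the job is handed in; nothing more can be done
None
```

The carrier is packed and handed in after about 28 s of robot time. I drew the blue-capped tube and the yellow slide box out of the rack along their lean. Each was lowered under grip until it met the well floor, with contact at 12 N and 6 N. I then turned the bar until it stopped moving and the push force rose to about 9 N.

**Before turning the bar:** in both fixed cameras the heads were within about 1–3 px of where fully seated items should appear. The worst outlier was a side-camera edge of the tube cap, 4 px off; I did not resolve it.

**After turning the bar:**
- **Bar angle:** the scene camera measured 89.9°. The side camera could not confirm it, because it did not show both red ends.
- **Items not to disturb:** the red-capped tube had not moved (same pixel within 0.1 px). By eye, the pen and jar looked unmoved.
- **Arm:** it was clear of everything.
- **Tube and slide box:** the bar hid part of both heads, so I did not measure their seating again; they looked in place.

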